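# Store the sample tin in the chilled drawer and latch it

### The job

Take the small flat caviar tin that stands on the bench and set it down, without dropping it, flat and right way up wholly on the white ice brick in the open cooler drawer, then let go of it. Slide the drawer fully shut without slamming it, and only then press the sprung latch lever on top of the cooler all the way down until it snaps over and stays down by itself. Leave the big tin and the glass jar where they stand, and the grey logger lying in its drawer bay.

Things in the scene. Friction and masses are not known exactly. Their poses are not given: they have to be found in the camera images.
- tin: the sample: a small flat round closed steel tin with a dark rubber band round it, 60 mm diameter, 28 mm tall, about 0.14 kg, standing alone on the bench; origin at the centre of its underside, z up. It is the smallest and flattest of the three round things on the bench, which may stand in any order
- ice_brick: white hard-plastic ice brick, 100 x 100 x 14 mm, lying loose on the floor of one of the two drawer bays (either the left or the right one); origin at the centre of its underside, its top face is 14 mm above that
- logger: grey temperature logger, 60 (x) x 80 (y) x 24 mm, lying loose in the other drawer bay; origin at the centre of its underside. Bystander
- big_tin: big round closed steel tin with a rubber band, 100 mm diameter, 50 mm tall, on the bench; origin at the centre of its underside. Bystander
- jar: glass jar with a steel cap, 58 mm diameter, 75 mm tall, on the bench; origin at the centre of its underside. Bystander
- cooler: fixed bench-top cooler, 250 deep (x) x 300 wide (y) x 125 mm high; origin at the bottom of the middle of its front face; its x axis points from the front to the back, y to the left seen from the robot, z up. The drawer slides out of its front along -x. The latch bracket stands on its top at x 47 to 77 mm, y -115 to -65 mm, 161 mm above the bench
- drawer (a joint): opening of the drawer in m: 0 is fully shut with the drawer front flush with the cooler front; about 0.16 to 0.18 at the start; it stays where it is left (about 1.5 N of friction)
- drawer_handle (a point): middle of the drawer's bar handle, a horizontal bar 120 mm long along the cooler's y, 35 mm in front of the drawer front and 75 mm above the bench; the drawer front is 14 mm thick, 258 mm wide and its top edge is 105 mm above the bench
- drawer_floor (a point): point on the drawer floor (36 mm above the bench) at the middle of the divider, axes as the cooler's. Two bays lie left and right of it, each 136 mm (x) by 121 mm (y), centred 63.5 mm to either side in y; bay side, back and divider walls are 6 mm thick with their tops 70 mm above the bench; the bay's front side is the drawer front, whose outer face is 82 mm from this point
- latch (a joint): angle of the latch lever in rad: 0 is up (the arm rises 0.5 rad towards the robot), 0.5 is fully down (arm level, its hook in front of the drawer front). It springs back up if released before about 0.33, and beyond that it snaps to 0.5 and stays; pressing takes up to about 10 N on the pad
- latch_pad (a point): centre of the top of the black press pad at the free end of the latch lever, pad 40 mm long (x) by 34 mm wide (y). The lever turns about an axis parallel to the cooler's y at cooler x 62 mm, y -90 mm, 147 mm above the bench; with the lever fully down this point is at cooler x 7 mm, y -90 mm, 155 mm above the bench; up, it is at about x 18 mm and 180 mm above the bench
Not all that is in view belongs to the job. Leave any blue look-alike of the ice_brick alone.

How it is judged:
By the outcome, as a careful person would: the job done as asked, in the order asked, and still so for the second after the job is handed in, with the robot touching nothing.
It also fails if it takes over 54 s, if anything falls off the work surface, if the arm or the gripper's body presses on something with over 40 N, if the wrist force passes 120 N, or if a joint passes its speed limit or range.

### The arm

A 6-joint arm with a two-finger parallel gripper is mounted at the origin on the work surface. World frame = base frame: x ahead of the robot, y to its left, z up, the work surface at z = 0. Lengths are in mm, angles in degrees, forces in N, time in s.
With the tool pointing down it reaches from about 300 to 850 mm from the base axis. Payload 4.2 kg.
Tool frame: the origin (TCP) lies between the finger pads; the fingertips stand 11 mm ahead of it and the grasp point (between the pads) lies 8 mm behind it (env.tips_ahead is the distance from the TCP to the fingertips, in mm); z points along the fingers, y is the line along which they close (so a half turn about z gives the same grasp; the last joint's range is limited). The gripper opens to 91 mm and grips with 3 to 60 N. Pads are 32 mm wide; open, the fingers measure 118 mm over their backs; the gripper's body (76 mm by 178 mm) begins 60 mm behind the grasp point.
Start: joints at [67.609, 18.312, 89.639, -0, 72.044, -1.146], TCP at [208.361, 535.936, 224.976] pointing down, gripper open.
Joint ranges: [-177.97, 177.97], [-48.28, 115.42], [12.27, 149.76], [-77.06, 257.06], [2.81, 150.46], [-146.56, 146.56]. Speed limits (degrees/s): [147.25, 147.25, 180, 180, 180, 180].

### API

Orientations are given as [roll, pitch, yaw] about the fixed x, y, z axes, in that order (R = Rz(yaw) Ry(pitch) Rx(roll)).
In Python, from workcell import env, cams gives the robot as it stands.
- The arm moves only by the tool step_arm, never from a script. Its arguments are lists of equal length, an entry for each row: "linear": the shift along the tool's x, y, z in units of 30 cm (1.0 is 30 cm), a list of three; "turn": the turn about the tool's z in units of 360 degrees (1.0 is 360 degrees). In form: {"linear": [[tx, ty, tz], ...], "turn": [turn, ...]}. A call has 1 to 20 rows; each row is the pose to reach, as a shift and turn from the pose commanded when the call began, along the tool's axes at that moment, turning the shorter way round; what a row does not reach only later rows make up. A row lasts 1/8 s, in which the tool goes at most 62.5 mm and 10.7 degrees, less where a joint would pass 70% of its speed; a pose out of reach is approached as far as the arm can. A call with a number of a shift or a turn outside -1 to 1 is refused whole. A call with a gripper value outside its range is refused whole. "fingers" is the closure, from -1 (fully open) to 1 (shut), so that 0 is half open, set as the call begins (left out, the last holds). The fingers move at their own pace and stop on an object; "force" is the grip in N (left out, the last holds). Time passes only in rows, so rows that repeat a pose let the fingers close. It gives the time, the measured TCP pose, the force, the opening and the grip force at its end, in the units of the state.
- env.state(): the state, without advancing time (a new reading comes with each control period).
- cams.grab_frame(name): name is "scene" or "top"; returns a dict with "color" (480x640x3 uint8, blue, green, red), "fx", "fy", "cx", "cy" (pixels), "extrinsics" (4x4, takes a point from camera to world coordinates). Camera axes: x right, y down, z forward; pixel columns grow to the right and rows downward; lengths in mm; the calibration is good to about 2 mm. A picture is of the moment at which its call begins. There is no depth.
- env.job_done(): hands the job in; it is judged then, once.
The state is a dict: "time_s": time; "qpos": joint angles; "qvel": joint speeds; "effort": joint torques, N m; "ee_pos": TCP position; "ee_rot": TCP orientation; "force": force on the tool from outside, world axes, zero at the start; "torque": the same for the moment, N m; "gripper_width": finger opening in mm; "gripper_force": force on a finger pad.
Only numpy, scipy, OpenCV 4.12 (cv2) and the standard library are available. Lean on these libraries where they do the work, as an engineer would, in place of code of your own. Each camera call takes 0.05 s, during which the arm holds its last target. There are 200 camera calls.

## Working session

There is one attempt and no reset: what is moved stays moved. The work goes in short steps, Python scripts to look and compute and a tool call to move; the robot and the scene stay as the last step left them, time stands still between calls to the robot, and variables do not carry over. Pictures are saved under pics/ and viewed, at most 10 in all, crops included, and the job is handed in when it is done.

Besides the shell and the picture viewer there is one more tool, called after "Request:" as a command line: name --pt "numbers of a row" for each row, then --argument value for the rest. step_arm: Moves the arm, as the interface text tells. Its arguments: {"type":"object","properties":{"linear":{"type":"array"},"turn":{"type":"array"},"fingers":{"type":"number"},"force":{"type":"number"}},"required":["linear","turn"]}

```bash
mkdir -p pics; ls; python3 - <<'E'
from workcell import env,cams
import cv2,numpy as np,pickle
fs={}
for n in("scene","top"):
    f=cams.grab_frame(n);fs[n]=f;cv2.imwrite(f"pics/{n}0.png",f["color"]);print(n,f["fx"],f["cx"],f["cy"],np.round(f["extrinsics"],3).tolist())
pickle.dump(fs,open("f0.pkl","wb"))
s=env.state();print(s["ee_pos"],s["ee_rot"],s["time_s"],s["gripper_width"])
E
```

```text
pics
scene 546.0423689909628 320.0122143528451 240.3930286580292 [[-0.327, 0.578, -0.748, 1396.376], [0.945, 0.207, -0.253, 263.93], [0.009, -0.789, -0.614, 797.113], [0.0, 0.0, 0.0, 1.0]]
top 507.334912658654 323.12914930614215 247.6464018788539 [[0.027, -0.99, 0.139, 448.82], [-0.999, -0.023, 0.034, -39.891], [-0.031, -0.14, -0.99, 1109.403], [0.0, 0.0, 0.0, 1.0]]
[208.18844142 535.53760874 224.23660477] [-1.79913805e+02 -8.04754993e-04  1.58753544e+02] 0.1 91.26072071957222
```

View pics/top0.png

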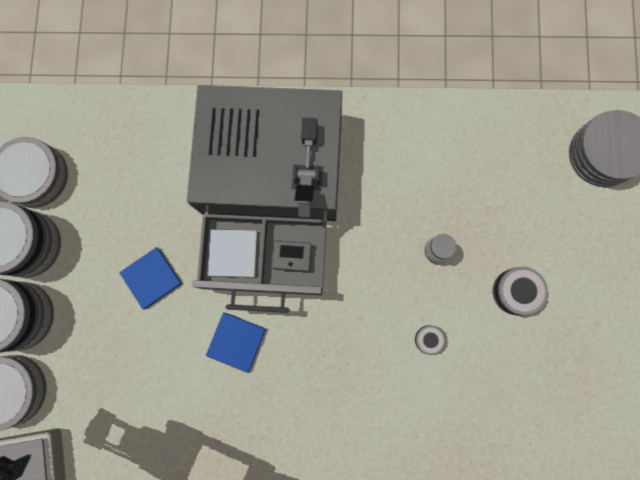

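View pics/scene0.png

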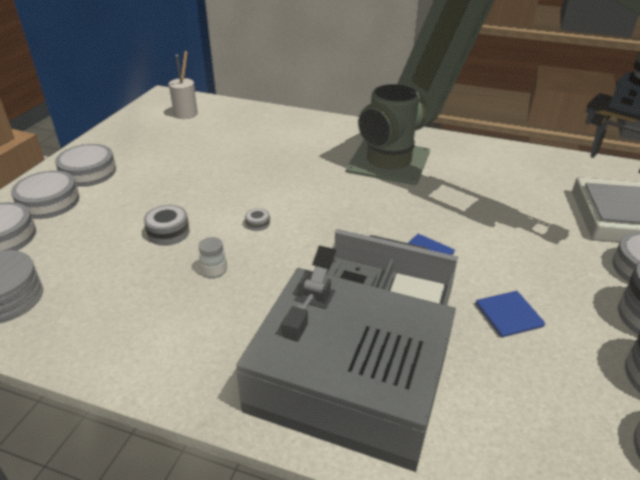

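The top view shows three candidate round things on the bench: (431,340) is small and flat, (522,291) is wide with the same look, and (441,248) is tall with a plain cap. (431,340) fits the caviar tin because it is the smallest and flattest; in the scene view it is at (257,217). The white brick is at (233,253) in the left bay, and the logger is at (292,255) in the right bay. I'll leave the blue squares at (151,278) and (236,342) alone. Next I'll confirm with crops.

```bash
cat > h.py <<'E'
import numpy as np
def ray(f,u,v,z):
    E=np.array(f["extrinsics"]);d=E[:3,:3]@np.array([(u-f["cx"])/f["fx"],(v-f["cy"])/f["fy"],1]);o=E[:3,3]
    return o+d*(z-o[2])/d[2]
def proj(f,p):
    E=np.linalg.inv(f["extrinsics"]);c=E[:3,:3]@np.array(p)+E[:3,3]
    return np.array([f["fx"]*c[0]/c[2]+f["cx"],f["fy"]*c[1]/c[2]+f["cy"]])
E
python3 - <<'E'
import pickle,cv2,numpy as np
from h import *
fs=pickle.load(open("f0.pkl","rb"));t=fs["top"]["color"];s=fs["scene"]["color"]
R=lambda im,x,y,w,h,k:cv2.resize(im[y:y+h,x:x+w],None,fx=k,fy=k,interpolation=cv2.INTER_CUBIC)
a=R(t,400,220,160,140,2.5);b=R(s,130,190,160,140,2.5)
cv2.imwrite("pics/cand.png",np.hstack([a,b]))
cv2.imwrite("pics/cool.png",R(t,180,75,190,145+100,3)[:600] if 0 else R(t,180,80,180,240,2.5))
# tin: top dark disc & brick
print("tin gray row top",cv2.cvtColor(t,6)[340,408:455].tolist())
print("hsv brick",cv2.cvtColor(t,40)[253,233],t[253,233],t[340,460])
E
```

```text
tin gray row top [178, 178, 179, 178, 177, 175, 147, 80, 99, 138, 155, 173, 175, 173, 155, 108, 72, 67, 67, 67, 68, 67, 67, 67, 68, 68, 68, 67, 66, 72, 112, 157, 174, 176, 171, 154, 123, 102, 110, 142, 177, 181, 181, 180, 178, 177, 176]
hsv brick [106  15 191] [191 185 180] [164 183 179]
```

View pics/cand.png

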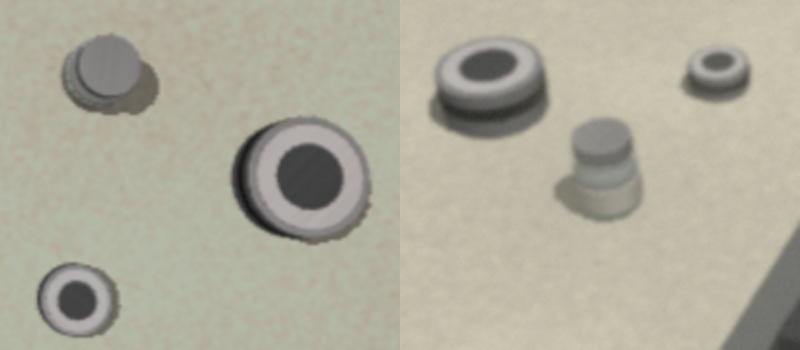

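View pics/cool.png

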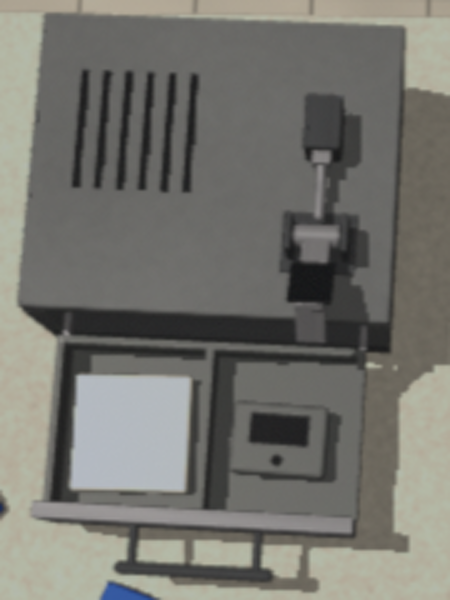

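The left candidate in the scene-view crop, (257,217), and the top-view one at (431,340) are the flat small banded tin, so it is confirmed. The cooler crop shows the brick in the left bay, the logger in the right bay, the handle ends at about crop (120,568) and (267,576), and the latch pad (black) at crop (311,282).

```bash
cat > m.py <<'E'
import pickle,cv2,numpy as np
from h import *
fs=pickle.load(open("f0.pkl","rb"));T=fs["top"];t=T["color"];S=fs["scene"]
def cen(m,x,y):
    n,l,st,c=cv2.connectedComponentsWithStats(m.astype(np.uint8));k=l[y,x];return c[k],st[k,4],l==k
g=cv2.cvtColor(t,6);gs=cv2.cvtColor(S["color"],6)
c,a,_=cen(g<110,431,340);pt=ray(T,*c,28);print("tin top",c,a,pt)
c2,a,_=cen(gs<110,257,215);print("tin scene",c2,a,ray(S,*c2,28))
b,g_,r=[t[...,i].astype(int) for i in range(3)]
m=(g>150)&(b>r+4);c,a,mk=cen(m,233,253)
rc=cv2.minAreaRect(np.argwhere(mk)[:,::-1].astype(np.float32));print("brick",c,a,rc,ray(T,*c,50))
B=[ray(T,*p,50)[:2].round(1) for p in cv2.boxPoints(rc)];print(np.array(B).tolist())
q=lambda x,y,z:ray(T,180+(x+.5)/2.5-.5,80+(y+.5)/2.5-.5,z)[:2]
P=dict(cBL=q(44,13,125),cBR=q(405,27,125),cFL=q(20,305,125),cFR=q(391,323,125),dL=q(33,516,105),dR=q(354,534,105),hL=q(120,568,79),hR=q(267,576,79),pad=q(311,282,180),
 bracket=q(316,232,161),divtopFront=q(207,508,70),divtopBack=q(214,352,70),wallL=q(62,345,70),wallR=q(366,358,70))
for k,v in P.items():print(k,v.round(1))
for a,b in(("cFL","cFR"),("cBL","cBR"),("dL","dR"),("hL","hR")):
    d=P[a]-P[b];print(a,"len",np.hypot(*d).round(1),"yaw",np.degrees(np.arctan2(-d[0],d[1])).round(2))
E
python3 m.py
```

```text
tin top [430.30601093 339.91803279] 183 [ 411.37106698 -231.65931459   28.        ]
tin scene [256.93877551 214.12244898] 49 [ 412.9428133  -232.20883681   28.        ]
brick [231.54354508 252.52766393] 1952 ((231.50003051757812, 252.50003051757812), (44.399539947509766, 44.232940673828125), 1.5911403894424438) [582.66530608 190.34321246  50.        ]
[[535.9, 236.4], [630.5, 239.3], [629.9, 144.0], [535.6, 142.3]]
cBL [921.2 263.7]
cBR [912.7 -35.3]
cFL [673.7 267.7]
cFR [665.1 -29.6]
dL [506.4 252.4]
dR [498.7  -4.2]
hL [467.6 186. ]
hR [464.3  66.1]
pad [683.2  30.7]
bracket [727.7  29.6]
divtopFront [518.7 118.6]
divtopBack [649.3 118.5]
wallL [652.6 247.1]
wallR [646.9  -8.9]
cFL len 297.5 yaw -1.67
cBL len 299.1 yaw -1.62
dL len 256.7 yaw -1.73
hL len 119.9 yaw -1.56
```

```bash
cat >> h.py <<'E'
def rel(p0,yaw0,p,yaw):
    c,s=np.cos(np.radians(yaw0)),np.sin(np.radians(yaw0));d=np.array(p)-p0
    return np.round([(c*d[0]+s*d[1])/300,(s*d[0]-c*d[1])/300,-d[2]/300,((yaw0-yaw+180)%360-180)/360],4).tolist()
E
python3 - <<'E'
from h import *
o=[208.361,535.936,224.976]
for p in([420,150,200],[412,-232,110]):print(rel(o,158.753,p,178.35))
E
```

```text
[-1.1237, -0.9434, 0.0833, -0.0544]
[-1.5603, -2.1398, 0.3833, -0.0544]
```

Request:
step_arm --pt "-1.0 -0.84 0.08" --pt "-1.0 -0.84 0.08" --pt "-1.0 -0.84 0.08" --pt "-1.0 -0.84 0.08" --pt "-1.0 -0.84 0.08" --pt "-1.0 -0.84 0.08" --pt "-1.0 -0.84 0.08" --pt "-1.0 -0.84 0.08" --turn '[-0.0544,-0.0544,-0.0544,-0.0544,-0.0544,-0.0544,-0.0544,-0.0544]' --fingers -1 --force 25

```text
time_s: 1.1
ee_pos: [396.8, 191.3, 200.6]
ee_rot: [-180.0, -0.0, 178.2]
force: [-0.1, 0.3, -0.2]
gripper_width: 91.3
gripper_force: 0.0
```

Request:
step_arm --pt "-0.06 -0.95 0.2" --pt "-0.06 -0.95 0.2" --pt "-0.06 -0.95 0.2" --pt "-0.06 -0.95 0.2" --pt "-0.06 -0.95 0.2" --pt "-0.06 -0.95 0.2" --turn '[0,0,0,0,0,0]'

```text
time_s: 1.85
ee_pos: [406.3, -93.9, 140.3]
ee_rot: [180.0, -0.1, 178.2]
force: [-0.5, -0.1, 0.3]
gripper_width: 91.1
gripper_force: 0.0
```

Request:
step_arm --pt "-0.032 -0.463 0.1" --pt "-0.032 -0.463 0.1" --pt "-0.032 -0.463 0.1" --pt "-0.032 -0.463 0.1" --pt "-0.032 -0.463 0.1" --turn '[0,0,0,0,0]'

```text
time_s: 2.48
ee_pos: [412.1, -230.2, 111.2]
ee_rot: [180.0, -0.0, 178.4]
force: [0.5, -0.3, -0.1]
gripper_width: 91.3
gripper_force: 0.0
```

```bash
python3 - <<'E'
from workcell import env
s=env.state();print(s["ee_pos"],s["ee_rot"],s["qpos"],s["force"],s["time_s"])
E
```

```text
[ 412.12435264 -230.23097703  111.18315101] [ 1.79950686e+02 -5.59398076e-03  1.78439922e+02] [-3.06133542e+01  1.54370659e+01  1.12255509e+02  5.10256259e-02
  5.23362747e+01 -1.19084462e+02] [ 0.45998684 -0.25030667 -0.07492017] 2.475
```

Request:
step_arm --pt "0 0 0.12" --pt "0 0 0.24" --pt "0 0 0.28" --pt "0 0 0.3" --pt "0 0 0.318" --pt "0 0 0.318" --pt "0 0 0.318" --turn '[0,0,0,0,0,0,0]'

```text
time_s: 3.35
ee_pos: [412.3, -232.4, 16.1]
ee_rot: [-180.0, 0.1, 178.3]
force: [-0.1, 0.2, 0.0]
gripper_width: 91.5
gripper_force: 0.0
```

Request:
step_arm --pt "0 0 0" --pt "0 0 0" --pt "0 0 0" --pt "0 0 0" --pt "0 0 0" --pt "0 0 0" --pt "0 0 0" --pt "0 0 0" --turn '[0,0,0,0,0,0,0,0]' --fingers 0.6 --force 25

```text
time_s: 4.35
ee_pos: [412.0, -232.2, 15.6]
ee_rot: [180.0, 0.0, 178.3]
force: [-0.4, -1.3, 0.9]
gripper_width: 59.3
gripper_force: 25.0
```

Request:
step_arm --pt "0 0 -0.03" --pt "0 0 -0.1" --pt "0 0 -0.22" --pt "0 0 -0.36" --pt "0 0 -0.5" --pt "-0.03 0.06 -0.58" --pt "-0.08 0.2 -0.58" --pt "-0.14 0.36 -0.58" --pt "-0.2 0.52 -0.58" --pt "-0.26 0.68 -0.58" --pt "-0.32 0.84 -0.58" --pt "-0.32 0.84 -0.58" --turn '[0,0,0,0,0,0,0,0,0,0,0,0]'

```text
time_s: 5.85
ee_pos: [515.9, 19.8, 189.6]
ee_rot: [179.9, 0.0, 178.6]
force: [-0.5, 0.3, -1.4]
gripper_width: 59.6
gripper_force: 25.0
```

Request:
step_arm --pt "-0.04 0.12 0" --pt "-0.1 0.28 0" --pt "-0.15 0.42 0" --pt "-0.19 0.54 0" --pt "-0.209 0.579 0" --pt "-0.209 0.579 0" --pt "-0.209 0.579 0" --pt "-0.209 0.579 0" --turn '[0,0,0,0,0,0,0,0]'

```text
time_s: 6.85
ee_pos: [582.6, 187.5, 189.8]
ee_rot: [-180.0, -0.0, 178.3]
force: [0.3, -0.9, -1.7]
gripper_width: 59.5
gripper_force: 25.0
```

```bash
python3 - <<'E'
from workcell import env,cams
import cv2
s=env.state();print(s["ee_pos"],s["ee_rot"],s["force"],s["gripper_width"],s["gripper_force"])
f=cams.grab_frame("scene");cv2.imwrite("pics/s1.png",f["color"])
E
```

```text
[582.60509261 187.48496281 189.77537942] [-1.79984680e+02 -8.43520372e-03  1.78263160e+02] [ 0.30253641 -0.87552363 -1.71727968] 59.451836549032045 24.99980092048645
```

View pics/s1.png

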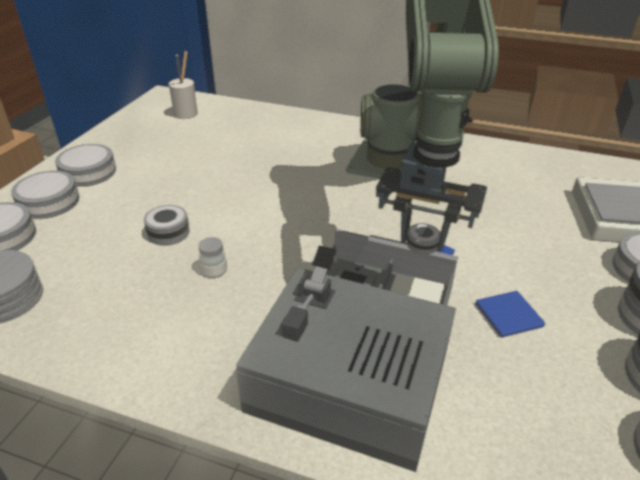

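The tin hangs level in the gripper at (424,236), over the left bay and the brick at (425,290). Next I'll lower it.

Request:
step_arm --pt "0 0 0.08" --pt "0 0 0.18" --pt "0 0 0.28" --pt "0 0 0.34" --pt "0 0 0.38" --pt "0 0 0.395" --pt "0 0 0.4" --pt "0 0 0.403" --pt "0 0 0.406" --pt "0 0 0.406" --turn '[0,0,0,0,0,0,0,0,0,0]'

```text
time_s: 8.15
ee_pos: [583.0, 188.8, 68.0]
ee_rot: [180.0, 0.0, 178.3]
force: [-0.7, -0.8, -1.2]
gripper_width: 59.8
gripper_force: 25.0
```

Request:
step_arm --pt "0 0 0.002" --pt "0 0 0.004" --pt "0 0 0.006" --pt "0 0 0.008" --pt "0 0 0.008" --turn '[0,0,0,0,0]'

```text
time_s: 8.78
ee_pos: [582.9, 188.7, 65.6]
ee_rot: [180.0, 0.0, 178.3]
force: [-0.0, -0.4, 1.4]
gripper_width: 59.5
gripper_force: 25.0
```

Request:
step_arm --pt "0 0 0" --pt "0 0 0" --pt "0 0 0" --pt "0 0 0" --pt "0 0 0" --turn '[0,0,0,0,0]' --fingers -0.58

```text
time_s: 9.4
ee_pos: [583.0, 188.8, 65.4]
ee_rot: [180.0, 0.0, 178.3]
force: [-0.4, -0.2, 0.1]
gripper_width: 72.0
gripper_force: 0.0
```

Request:
step_arm --pt "0 0 -0.02" --pt "0 0 -0.07" --pt "0 0 -0.16" --pt "0 0 -0.28" --pt "0 0 -0.4" --pt "0 0 -0.45" --pt "0 0 -0.45" --turn '[0,0,0,0,0,0,0]'

```text
time_s: 10.28
ee_pos: [583.3, 188.9, 201.5]
ee_rot: [180.0, 0.1, 178.3]
force: [0.0, 0.5, -0.6]
gripper_width: 72.1
gripper_force: 0.0
```

Request:
step_arm --pt "0.1 -0.03 0" --pt "0.26 -0.08 0" --pt "0.42 -0.13 0" --pt "0.522 -0.162 0.05" --pt "0.522 -0.162 0.2" --pt "0.522 -0.162 0.35" --pt "0.522 -0.162 0.44" --pt "0.522 -0.162 0.45" --pt "0.522 -0.162 0.45" --turn '[0,0,0,0,0,0,0,0,0]' --fingers 1 --force 10

```text
time_s: 11.4
ee_pos: [425.0, 144.7, 65.3]
ee_rot: [-180.0, -0.0, 178.3]
force: [0.1, 0.4, -0.4]
gripper_width: 0.7
gripper_force: 0.0
```

```bash
python3 - <<'E'
from workcell import env,cams
import cv2
s=env.state();print(s["ee_pos"],s["force"],s["time_s"],s["gripper_width"])
f=cams.grab_frame("top");cv2.imwrite("pics/t2.png",cv2.resize(f["color"][180:340,160:360],None,fx=3,fy=3))
E
```

```text
[425.01185565 144.71203626  65.31596725] [ 0.05475355  0.4171607  -0.4060019 ] 11.4 0.7244173242193428
```

View pics/t2.png

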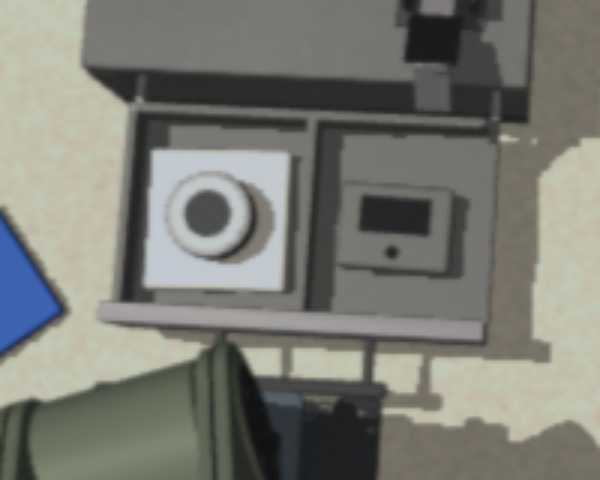

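The tin stands on the white brick (crop 209,213, with the brick's edges all around it), and the logger is undisturbed at (395,225). Next I'll push the drawer by its handle.

Request:
step_arm --pt "-0.02 0 0" --pt "-0.04 0 0" --pt "-0.05 0 0" --pt "-0.06 0 0" --pt "-0.07 0 0" --pt "-0.08 0 0" --pt "-0.095 0 0" --pt "-0.115 0 0" --pt "-0.14 0 0" --pt "-0.17 0 0" --pt "-0.2 0 0" --pt "-0.23 0 0" --pt "-0.26 0 0" --pt "-0.29 0 0" --pt "-0.32 0 0" --pt "-0.35 0 0" --pt "-0.38 0 0" --pt "-0.405 0 0" --pt "-0.425 0 0" --pt "-0.44 0 0" --turn '[0,0,0,0,0,0,0,0,0,0,0,0,0,0,0,0,0,0,0,0]'

```text
time_s: 13.95
ee_pos: [557.3, 140.9, 65.4]
ee_rot: [180.0, 0.0, 178.3]
force: [-1.4, -0.4, 0.2]
gripper_width: 0.5
gripper_force: 0.9
```

```bash
python3 - <<'E'
from workcell import env,cams
import cv2
s=env.state();print(s["ee_pos"],s["force"],s["time_s"])
f=cams.grab_frame("top");cv2.imwrite("pics/t3.png",cv2.resize(f["color"][160:320,160:360],None,fx=3,fy=3))
E
```

```text
[557.34230867 140.9131428   65.37980214] [-1.37828492 -0.37783849  0.16685345] 13.95
```

View pics/t3.png

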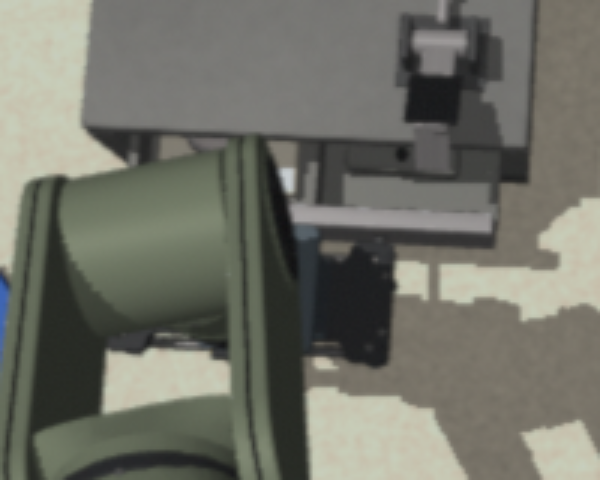

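The drawer has moved well in: its front's top edge is at crop (395,215), and the hook at (435,165) clears the gripper's right side at x≈390. I'll continue slower.

Request:
step_arm --pt "-0.02 0 0" --pt "-0.04 0 0" --pt "-0.06 0 0" --pt "-0.08 0 0" --pt "-0.1 0 0" --pt "-0.115 0 0" --pt "-0.125 0 0" --pt "-0.135 0 0" --pt "-0.143 0 0" --pt "-0.15 0 0" --pt "-0.155 0 0" --pt "-0.16 0 0" --pt "-0.16 0 0" --turn '[0,0,0,0,0,0,0,0,0,0,0,0,0]'

```text
time_s: 15.62
ee_pos: [605.2, 139.5, 65.3]
ee_rot: [180.0, 0.0, 178.3]
force: [-1.2, 0.8, 0.1]
gripper_width: 0.6
gripper_force: 0.3
```

Request:
step_arm --pt "-0.004 0 0" --pt "-0.008 0 0" --pt "-0.012 0 0" --pt "-0.016 0 0" --pt "-0.02 0 0" --pt "-0.02 0 0" --turn '[0,0,0,0,0,0]'

```text
time_s: 16.38
ee_pos: [611.2, 139.3, 65.4]
ee_rot: [180.0, 0.0, 178.3]
force: [0.1, -0.0, -0.0]
gripper_width: 0.5
gripper_force: 0.4
```

Request:
step_arm --pt "-0.004 0 0" --pt "-0.008 0 0" --pt "-0.012 0 0" --pt "-0.012 0 0" --turn '[0,0,0,0]'

```text
time_s: 16.88
ee_pos: [612.6, 139.3, 65.3]
ee_rot: [-180.0, -0.2, 178.3]
force: [-7.3, 0.4, 4.1]
gripper_width: 0.5
gripper_force: 3.3
```

```bash
python3 - <<'E'
from workcell import env,cams
import cv2
s=env.state();print(s["ee_pos"],s["force"],s["time_s"])
f=cams.grab_frame("top");cv2.imwrite("pics/t4.png",cv2.resize(f["color"][160:280,180:340],None,fx=4,fy=4))
E
```

```text
[612.59185214 139.31245     65.3455099 ] [-7.26609448  0.39041017  4.11824018] 16.875
```

View pics/t4.png

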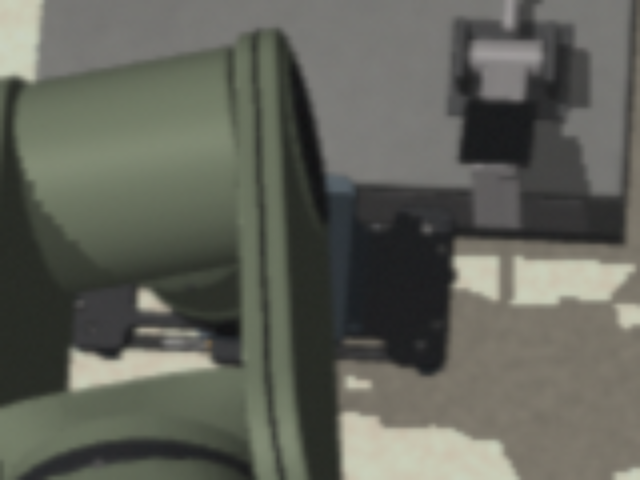

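The drawer is flush with the cooler front: the wrist read 7 N at the stop, and the TCP is where I predicted. Now I'll retreat, rise, and go above the latch pad (crop 497,130).

Request:
step_arm --pt "0.02 0 0" --pt "0.1 0 0" --pt "0.2 0 0" --pt "0.2 0 -0.1" --pt "0.2 0 -0.25" --pt "0.2 0 -0.4" --pt "0.2 0 -0.55" --pt "0.15 -0.06 -0.615" --pt "0.05 -0.17 -0.615" --pt "-0.05 -0.27 -0.615" --pt "-0.15 -0.34 -0.615" --pt "-0.229 -0.363 -0.6" --pt "-0.229 -0.363 -0.53" --pt "-0.229 -0.363 -0.51" --pt "-0.229 -0.363 -0.51" --turn '[0,0,0,0,0,0,0,0,0,0,0,0,0,0,0]'

```text
time_s: 18.8
ee_pos: [679.9, 28.4, 218.2]
ee_rot: [-180.0, -0.0, 178.3]
force: [0.4, -0.2, -0.6]
gripper_width: 0.3
gripper_force: 0.0
```

```bash
python3 - <<'E'
from workcell import env,cams
import cv2
s=env.state();print(s["ee_pos"],s["force"],s["time_s"])
f=cams.grab_frame("scene");cv2.imwrite("pics/s5.png",cv2.resize(f["color"][150:380,230:480],None,fx=2.5,fy=2.5))
E
```

```text
[679.94328421  28.41101624 218.21240071] [ 0.38992167 -0.21512509 -0.62055053] 18.8
```

View pics/s5.png

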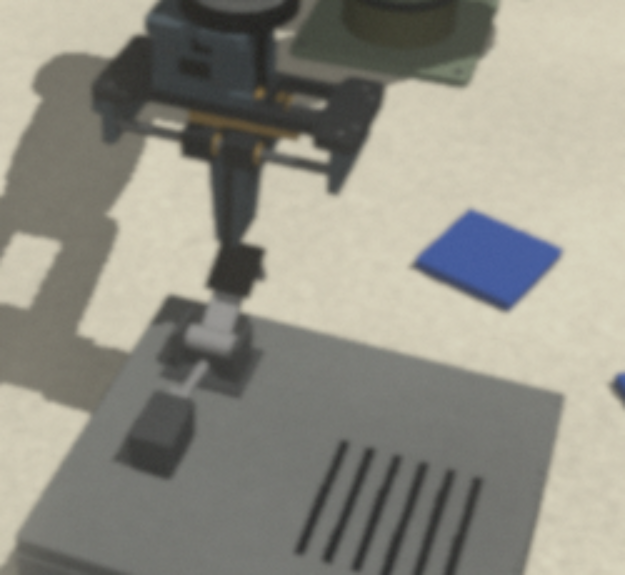

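The drawer is shut, and the fingertips at crop (232,240) are right above the black pad at (237,268). Now I'll press.

Request:
step_arm --pt "0.005 0 0.02" --pt "0.005 0 0.04" --pt "0.005 0 0.06" --pt "0.005 0 0.075" --pt "0.005 0 0.09" --pt "0.005 0 0.105" --pt "0.005 0 0.12" --pt "0.005 0 0.135" --pt "0.005 0 0.15" --pt "0.005 0 0.16" --pt "0.005 0 0.167" --pt "0.005 0 0.17" --pt "0.005 0 0.17" --turn '[0,0,0,0,0,0,0,0,0,0,0,0,0]'

```text
time_s: 20.48
ee_pos: [678.6, 28.4, 167.4]
ee_rot: [180.0, 0.0, 178.3]
force: [0.2, -0.4, -0.8]
gripper_width: 0.7
gripper_force: 0.0
```

Zero force at 156 mm tip height suggests the lever has snapped over. I'll touch down lightly to confirm it is at the bottom.

Request:
step_arm --pt "0 0 0.004" --pt "0 0 0.008" --pt "0 0 0.01" --pt "0 0 0.01" --turn '[0,0,0,0]'

```text
time_s: 20.98
ee_pos: [678.7, 28.4, 166.2]
ee_rot: [180.0, 0.1, 178.3]
force: [-2.6, -0.1, 6.3]
gripper_width: 0.5
gripper_force: 3.4
```

Request:
step_arm --pt "0 0 -0.03" --pt "0 0 -0.1" --pt "0 0 -0.2" --pt "0.15 0 -0.3" --pt "0.3 0 -0.35" --pt "0.45 0 -0.35" --pt "0.5 0 -0.35" --pt "0.5 0 -0.35" --turn '[0,0,0,0,0,0,0,0]'

```text
time_s: 21.98
ee_pos: [528.7, 32.8, 269.9]
ee_rot: [180.0, 0.1, 178.3]
force: [1.3, 0.6, 0.4]
gripper_width: 0.2
gripper_force: 0.0
```

```bash
python3 - <<'E'
from workcell import env,cams
import cv2,numpy as np
s=env.state();print(s["ee_pos"],s["force"],s["time_s"])
R=lambda f,x,y:cv2.resize(f["color"][y:y+200,x:x+130],None,fx=3,fy=3)
cv2.imwrite("pics/s6.png",np.hstack([R(cams.grab_frame("scene"),250,200),R(cams.grab_frame("top"),225,80)]))
E
```

```text
[528.67338153  32.79400025 269.90862667] [1.27580526 0.61635836 0.37066303] 21.975
```

View pics/s6.png

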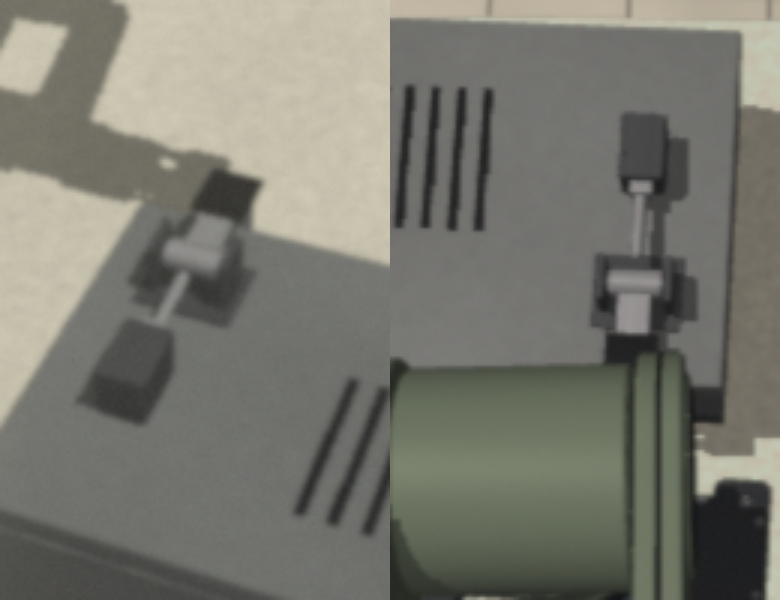

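The lever is level, with the pad at scene crop (235,195). I'll check that against the projected down and up positions, then hand in.

```bash
python3 - <<'E'
from workcell import env,cams
from h import *
f=cams.grab_frame("scene")
d=proj(f,[673.9,28.8,155]);u=proj(f,[684.9,28.5,180]);m=np.array([250+235/3,200+195/3])
print("down",d,"up",u,"seen",m)
if np.hypot(*(m-d))<np.hypot(*(m-u)): print(env.job_done())
E
```

```text
down [324.66180634 262.65387482] up [322.71213089 255.63229807] seen [328.33333333 265.        ]
the job is handed in; nothing more can be done
None
```

The tin is on the white ice brick, the drawer is shut and the latch is down and holding; I handed the job in at about 22 s of the 54 s allowed, and the logger, big tin and jar were never touched.

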